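Shift the foil feeder's H-gate lever to the pegged slot

TASK

On the foil feeder's grey feed-change box, push the gear lever through its H-shaped gate - out of the far left slot, across the middle channel and fully home into the right-hand slot that the tall setting peg stands beside (far or near; the other one has only a flat plug). Push it gently by its black knob with the fingertips or the outside of the fingers only: do not grip the knob, do not pull it up, and leave the dipping fork, the tape roll and the praline mould alone.

Things in the scene. Friction and masses are not known exactly. Their poses are not given: they have to be found in the camera images.
- feed_box: Grey feed-change box of a foil feeder, screwed down. Origin at the centre of its underside on the table; x points to its far side (two foil rollers, reaching 120 mm from the origin), y to its left, z up. Housing 150 x 150 mm, 80 mm high, foot 186 mm wide in y. Place and yaw differ each time.
- gate_center (a point): Centre of the H-shaped opening, on top of the steel gate plate, 96 mm above the box's origin. In the box's axes: two legs along x at y = +18 and -18 mm, joined by a cross channel along y at x = 0; every slot is 16 mm wide; the lever's stem, 10 mm thick, runs in it.
- lever_side (a joint): Sideways lean of the lever (rad) about a pivot 15 mm above the box's origin. Positive = left (+y of the box), negative = right. About +0.235 in the left leg, -0.235 in the right leg, with about 0.04 of play. It can change only in the cross channel, while lever_fore is within about 0.04 of 0.
- lever_fore (a joint): Fore-and-aft lean of the lever (rad) about the same pivot. 0 = in the cross channel, positive = to the far side (+x of the box), negative = near side. The leg ends stop it at about +0.31 and -0.31. The lever stays where it is left (friction about 1.6 N at the knob, no spring). It starts somewhere in the far left slot (0.14 to 0.3).
- knob_lift (a joint): How far the knob has been pulled up along the stem, in m; a spring (8 N preload, 600 N/m) keeps it down at 0. The knob must not be pulled up.
- knob_center (a point): Centre of the lever's black upright cylindrical knob, diameter 30, height 40 mm, 160 mm from the pivot along the lever (175 mm above the table when upright, up to 12 mm lower when leaning). It travels about 49 mm to the far or near side of the middle and about 37 mm to the left or right.
- peg_top (a point): Top of the steel setting peg (32 mm tall, 10 mm thick, head 16 mm), standing on the gate plate at y = -50 mm of the box and x = +24 mm (far right slot) or x = -24 mm (near right slot); its top is 128 mm above the table. At the other of these two places is a flat steel plug, 16 mm wide, 3 mm high.
- dip_fork: Bystander: dipping fork with a wooden handle, 206 mm long, 15 mm high, lying loose to the left of the box; origin at the centre of its underside.
- tape_ring: Bystander: roll of brown tape, 100 mm wide, 25 mm high, lying loose to the right of the box; origin at the centre of its underside.
- mould: Bystander: white praline mould, 105 x 202 x 23 mm, lying loose to the right of the box, farther back; origin at the centre of its underside.

How it is judged (in metres and radians):
At the end, for the whole second after the job is handed in: The lever is in the right leg (lever_side below -0.18) and at rest in the slot beside the tall peg: lever_fore above 0.24 if the peg is at the far slot, below -0.24 if it is at the near slot; the knob is down on its stem (lift under 3 mm) (value of joint lever_side below -0.18 rad and ((x of peg_top in the frame of feed_box above 0 m and value of joint lever_fore above 0.24 rad) or (x of peg_top in the frame of feed_box below 0 m and value of joint lever_fore below -0.24 rad)) and velocity of joint lever_fore between -0.05 and 0.05 rad/s and value of joint knob_lift below 0.003 m); the robot touches nothing.
It fails at once if the knob is pulled up more than 6 mm (value of joint knob_lift above 0.006 m).
It fails at once if the lever is gripped or forced: the fingers bear on it with more than 34 N in all (contact force between the fingers and lever_side above 34 N).
It fails at once if a bystander (dipping fork, tape roll, mould) is moved more than 15 mm (distance of any of dip_fork, tape_ring, mould from where it was at the start of the episode above 0.015 m).
It also fails if it takes over 48 s, if anything falls off the work surface, if the arm or the gripper's body presses on something with over 40 N, if the wrist force passes 120 N, or if a joint passes its speed limit or range.

ROBOT

A 6-joint arm with a two-finger parallel gripper is mounted at the origin on a cart in front of the work surface, level with it; the furniture and walls round the work are solid. World frame = base frame: x ahead of the robot, y to its left, z up, the work surface at z = 0. Lengths are in m, angles in degrees, forces in N, time in s.
With the tool pointing down it reaches from about 0.25 to 0.775 m from the base axis. Payload 8.9 kg.
Tool frame: the origin (TCP) lies at the very end of the fingers, on their centre line; the grasp point (between the pads) lies 19 mm behind it (r.pinch_z is the distance from the TCP to the grasp point, in m); x points along the fingers, y is the direction in which the jaws open and shut, and the axes are right-handed (so a half turn about x gives the same grasp; the last joint's range is limited). The gripper opens to 85 mm and grips with 20 to 120 N. Pads are 22 mm wide; open, the fingers measure 114 mm over their backs; the gripper's body (76 mm by 85 mm) begins 54 mm behind the grasp point. The pads swing forward as they close: fully open they stand 13 mm farther back than shut.
Start: joints at [61.289, 16.656, -8.789, 64.555, 0, 82.019], TCP at [0.186, 0.491, 0.231] pointing down, gripper open.
Joint ranges: [-144.48, 144.48], [-52.06, 99.96], [-74.48, 78.29], [-112.23, 115.85], [-86.99, 84.42], [-180, 180]. Speed limits (degrees/s): [127.2, 127.2, 159.86, 180, 180, 180].

INTERFACE

Orientations are given as [roll, pitch, yaw] about the fixed x, y, z axes, in that order (R = Rz(yaw) Ry(pitch) Rx(roll)).
In Python, from workcell import r, effector, kin, read_state, viewer, workorder gives the robot as it stands. Calls block until the motion is done:
- r.reach(position, orientation): joint-space move of the TCP to a pose.
- r.move_l(position, orientation=None, max_speed=0.15, contact_N=None): straight line of the TCP; orientation=None keeps the orientation; max_speed is the mean speed in m/s. With contact_N (N) it stops when the force on the tool has changed by that much, and returns True; else False.
- r.move_joints(angles): joint-space move.
- effector.release() and effector.gripper_close(effort=None): open the fingers fully, or close them until they stop; effort is the grip in N (None keeps the last).
- r.pause(seconds).
- kin.ik(position, orientation): joint angles nearest the present ones, or None.
- read_state(): the state.
- viewer.snapshot(name): name is "scene" or "top" or "wrist"; returns (picture, depth): 400x640x3 uint8, red, green, blue; 400x640 float32, m along the optical axis (not along the pixel's ray), 0 where there is no reading.
- viewer.get_calibration(name): a dict with "fovy" (degrees; the focal length in pixels is half the picture's height over the tangent of half this angle, whatever the lens; pixels are square), "cx", "cy" (the principal point, pixels), "view" (4x4, takes a point from world to camera coordinates). Camera axes: x right, y up, looking along -z (the intrinsics and any distortion apply to the point x, -y, -z); pixel columns grow to the right and rows downward; lengths in m; the calibration is good to about 2 mm. A picture is of the moment at which its call begins: read the wrist's pose just before it. get_calibration takes no time and is no camera call; for the wrist camera it gives the pose at the moment of the call.
A pose or a line that the arm cannot do raises r.MotionError and nothing moves.
- workorder.sign_off(): hands the job in, once; it reports no verdict.
The state is a dict: "t": time; "joint_pos": joint angles; "joint_velocities": joint speeds; "effort": joint torques, N m; "eef_pos": TCP position; "ee_rot": TCP orientation; "force": force on the tool from outside, world axes, zero at the start; "wrist_torque": the same for the moment, N m; "opening": finger opening in m.
Only numpy, scipy, OpenCV 4.12 (cv2) and the standard library are available. Lean on these libraries where they do the work, as an engineer would, in place of code of your own. Each camera call takes 0.05 s, during which the arm holds its last target. There are 200 camera calls.

## Working session

There is one attempt and no reset: what is moved stays moved. The work goes in short steps, each a Python script; the robot and the scene stay as the last script left them, time stands still between calls to the robot, and variables do not carry over. Pictures are saved under pics/ and viewed, about 8 in all and at most 12, crops included, and the job is handed in when it is done.

```bash
ls; mkdir -p pics
cat > h.py <<'E'
import numpy as np, cv2
from workcell import r, effector, kin, read_state, viewer, workorder
def snap(n):
    c=viewer.get_calibration(n); p,d=viewer.snapshot(n); return p,d,c
def world(c,d,u,v,z=None):
    """pixel -> world, by depth d or on plane z"""
    f=200/np.tan(np.radians(c['fovy'])/2); T=np.linalg.inv(np.array(c['view']))
    ray=np.array([(u-c['cx'])/f,-(v-c['cy'])/f,-1])
    if z is None: return T[:3,:3]@(ray*d[int(v),int(u)])+T[:3,3]
    w=T[:3,:3]@ray; return T[:3,3]+w*(z-T[2,3])/w[2]
E
python3 - <<'E'
from h import *
import pickle
o={}
for n in('top','scene'):
    p,d,c=snap(n); o[n]=(p,d,c); cv2.imwrite(f'pics/{n}.png',p[:,:,::-1]); print(n,{k:v for k,v in c.items()})
pickle.dump(o,open('s.pkl','wb'))
s=read_state();print(s['t'],s['eef_pos'],s['ee_rot'],s['opening'])
E
```

```text
pics
top {'fovy': 42.063962704848784, 'cx': 307.9248836746841, 'cy': 195.99291089972195, 'view': array([[ 6.01674664e-03, -9.99981358e-01,  1.03993684e-03,
         8.29515085e-03],
       [ 9.84489312e-01,  6.10587732e-03,  1.75338281e-01,
        -5.48125172e-01],
       [-1.75341362e-01, -3.11593108e-05,  9.84507697e-01,
        -1.44210351e+00],
       [ 0.00000000e+00,  0.00000000e+00,  0.00000000e+00,
         1.00000000e+00]])}
scene {'fovy': 52.9645600948921, 'cx': 324.1928207004723, 'cy': 203.46497532939458, 'view': array([[ 0.87568725, -0.48271008,  0.01276021, -0.46439721],
       [ 0.26419603,  0.5010642 ,  0.82409655, -0.24170452],
       [-0.4041934 , -0.71827964,  0.56630562, -0.8541936 ],
       [ 0.        ,  0.        ,  0.        ,  1.        ]])}
0.1 [0.18564424 0.49067641 0.23079411] [ -98.40749384   89.93313596 -119.13852124] 0.08521712174138679
```

View pics/top.png

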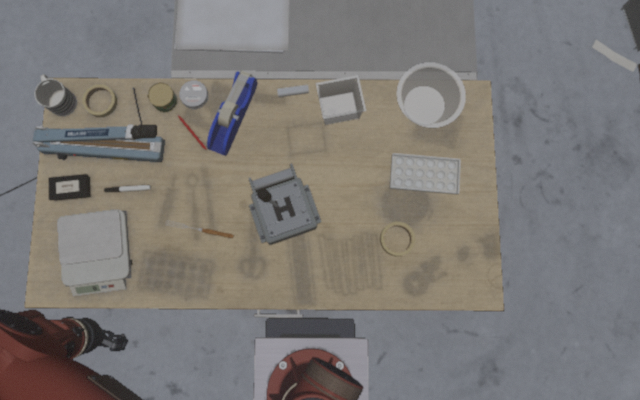

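View pics/scene.png

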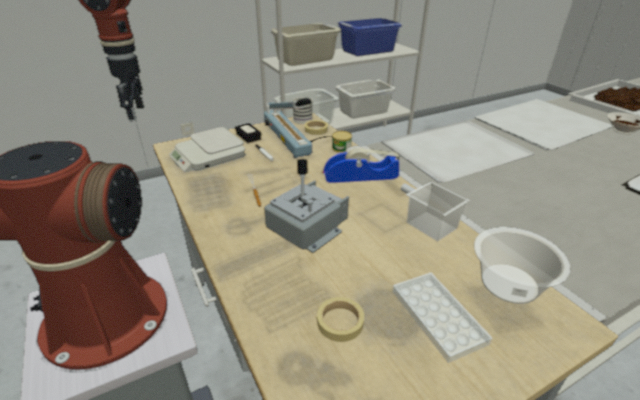

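The top view shows the box centred at about (284,208), with its knob at about (264,195). The peg isn't clear at this size, so I'm enlarging both views.

Run:
```python
import pickle,cv2,numpy as np
o=pickle.load(open('s.pkl','rb'))
a=cv2.resize(o['top'][0][155:250,240:330],None,fx=6,fy=6,interpolation=cv2.INTER_CUBIC)
b=cv2.resize(o['scene'][0][150:260,255:360],None,fx=4,fy=4,interpolation=cv2.INTER_CUBIC)
cv2.imwrite('pics/c1.png',a[:,:,::-1]);cv2.imwrite('pics/c2.png',b[:,:,::-1])
```

```text
(no output)
```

View pics/c1.png

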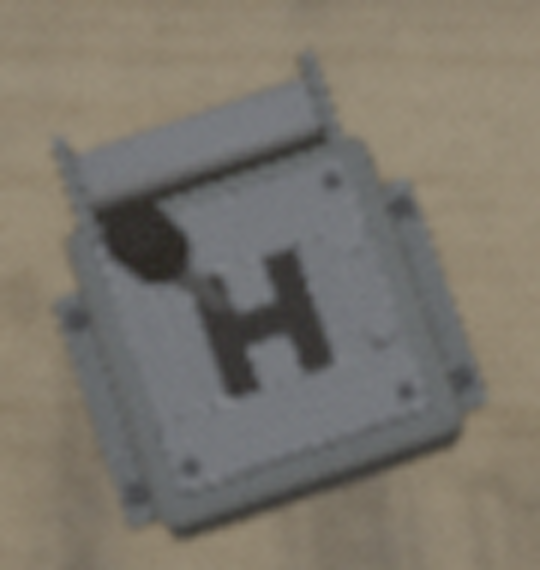

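View pics/c2.png

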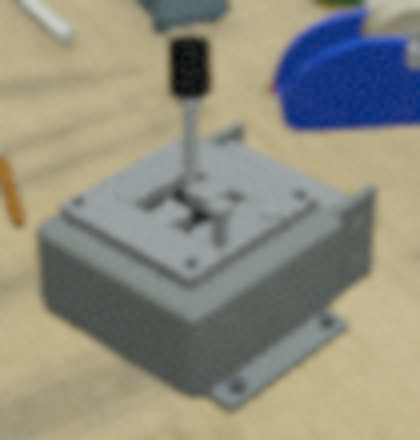

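```bash
cat >> h.py <<'E'
def proj(c,P):
    f=200/np.tan(np.radians(c['fovy'])/2); q=(np.array(c['view'])@np.r_[P,1])[:3]
    return np.array([c['cx']+f*q[0]/-q[2], c['cy']-f*q[1]/-q[2]])
E
python3 - <<'E'
from h import *
import pickle
o=pickle.load(open('s.pkl','rb')); c=o['top'][2]; d=o['top'][1]
W=lambda u,v,z=.096:world(c,None,240+u/6-.4,155+v/6-.4,z)
A,B,C=W(332,180),W(405,390),W(190,467)
G=(A+C)/2; x=(A-B)/np.linalg.norm(A-B); y=(C-B)/np.linalg.norm(C-B)
print(A,B,C,np.linalg.norm(A-B),np.linalg.norm(C-B),'G',G,'H',W(266,321), 'depth z',world(c,d,240+370/6,155+300/6)) 
ax=np.degrees(np.arctan2(x[1],x[0])); ay=np.degrees(np.arctan2(-y[0],y[1])); yaw=np.radians((ax+ay)/2); print(ax,ay)
R=np.array([[np.cos(yaw),-np.sin(yaw),0],[np.sin(yaw),np.cos(yaw),0],[0,0,1]])
K=W(146,237,.185);print('knob box frame',R.T@(K-G)) 
for n,(x0,y0,s) in {'top':(240,155,6),'scene':(255,150,4)}.items():
  for nm,P in {'far':(.024,-.05,.032),'farbase':(.024,-.05,0),'near':(-.024,-.05,.032),'nearbase':(-.024,-.05,0),'G':(0,0,0)}.items():
    q=proj(o[n][2],G+R@np.array(P)); print(n,nm,((q-[x0,y0]+.4)*s).round())
# pegs by depth
dd=o['scene'][1]; print(world(o['scene'][2],dd,255+220/4,150+225/4), world(o['scene'][2],dd,255+220/4,150+210/4))
for nm,xx in(('far',.024),('near',-.024)):
  P=G+R@np.array([xx,-.05,.032]);u,v=proj(c,P).round().astype(int)
  print(nm,max(world(c,d,a,b)[2] for a in range(u-2,u+3) for b in range(v-2,v+3)))
E
```

```text
[0.57157684 0.0479963  0.096     ] [0.47362673 0.01351372 0.096     ] [0.43761534 0.11141128 0.096     ] 0.10384253423608346 0.10431085107449649 G [0.50459609 0.07970379 0.096     ] H [0.50522605 0.07767907 0.096     ] depth z [0.51452618 0.02881267 0.09393832]
19.39422677744023 20.195929047780506
knob box frame [0.03774799 0.03568021 0.089     ]
top far [346. 226.]
top farbase [347. 238.]
top near [381. 325.]
top nearbase [381. 335.]
top G [262. 322.]
scene far [269. 172.]
scene farbase [269. 213.]
scene near [218. 203.]
scene nearbase [218. 245.]
scene G [188. 199.]
[0.49851846 0.01890968 0.11351938] [0.49787217 0.01745412 0.12597875]
far 0.10611304781433195
near 0.13336379407327548
```

The peg is at the **near** slot: both the scene projection and the depth (0.126–0.133 m) agree. The box's yaw is 19.8°. First I'll push from the far side with closed fingers, then check.

```bash
cat >> h.py <<'E'
G=np.array([.5049,.0787,0]); Y=19.8; a=np.radians(Y)
R=np.array([[np.cos(a),-np.sin(a),0],[np.sin(a),np.cos(a),0],[0,0,1]])
O=[0,90,Y]
def B(x,y,z): return G+R@np.array([x,y,z])
def go(x,y,z,v=.15,N=10):
    hit=r.move_l(B(x,y,z),O,max_speed=v,contact_N=N); s=read_state()
    print('hit' if hit else 'ok',(R.T@(s['eef_pos']-G)).round(4),'F',(R.T@s['force']).round(1),'t',round(s['t'],1)); return hit
def knob(tag):
    """knob top in box frame from top camera depth"""
    p,d,c=snap('top'); v,u=np.mgrid[165:235,245:325]
    P=np.array([R.T@(world(c,d,i,j)-G) for i,j in zip(u.ravel(),v.ravel())])
    m=(P[:,2]>.15)&(P[:,2]<.205)&(abs(P[:,0])<.08)&(abs(P[:,1])<.07); print('knob',m.sum(),np.median(P[m],0).round(4))
    cv2.imwrite(f'pics/{tag}.png',cv2.resize(p[155:250,240:330],None,fx=4,fy=4,interpolation=cv2.INTER_CUBIC)[:,:,::-1])
    return P
E
python3 - <<'E'
from h import *
P=knob('k0'); m=(P[:,0]>.075)&(P[:,0]<.13); print('roller max z',np.percentile(P[m,2],[90,99,100]))
effector.gripper_close(20)
s=read_state();p=s['eef_pos'];print(s['opening'],p)
r.move_l([p[0],p[1],.27],max_speed=.2)
r.reach(B(.10,.036,.27),O)
go(.10,.036,.158)
p,d,c=snap('wrist');cv2.imwrite('pics/w1.png',p[:,:,::-1])
p,d,c=snap('scene');cv2.imwrite('pics/s1.png',cv2.resize(p[90:260,225:385],None,fx=4,fy=3.5,interpolation=2)[:,:,::-1])
E
```

```text
knob 151 [0.0384 0.0381 0.1827]
roller max z [0.07561446 0.08332814 0.08754608]
0.0001979817727187312 [0.18583031 0.49102624 0.23131951]
ok [0.1006 0.0361 0.1589] F [-0.6  0.5  0.4] t 4.1
```

View pics/s1.png

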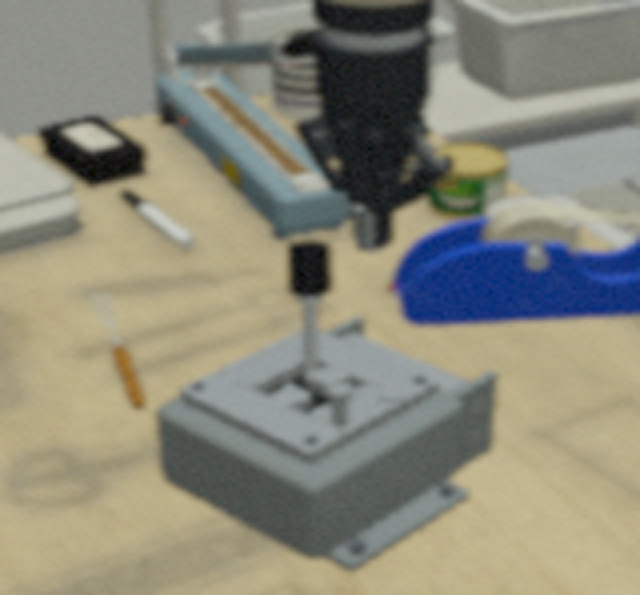

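The closed fingers stand clear at the far side of the knob (knob at pixel 310,268, fingertip at 372,235). The finger column flares about 35 mm up, so I'll keep the tip a little higher.

Run:
```python
from h import *
go(.075,.037,.165); 
if not go(.027,.037,.165,.04): pass
go(.065,.037,.165); go(.065,.037,.25)
r.move_l(B(.0,.16,.25),O,max_speed=.25)
knob('k1')
```

```text
ok [0.0754 0.0369 0.166 ] F [0.3 0.1 0.6] t 4.5
ok [0.0271 0.037  0.1649] F [ 0.4 -0.1  0.8] t 5.8
ok [0.0646 0.0371 0.1644] F [-1.   0.7 -0.4] t 6.2
ok [0.0643 0.0371 0.2493] F [-0.1 -0.3  0.5] t 7.0
knob 134 [0.0006 0.0393 0.1888]
```

View pics/k1.png

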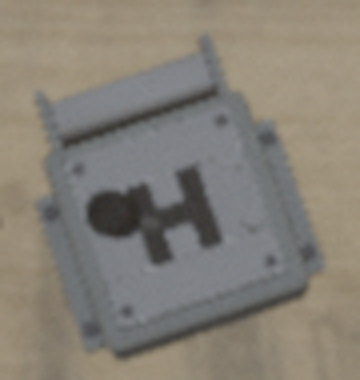

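The knob is at x = 0.6 mm, lined up with the cross channel. Next is the sideways push.

Run:
```python
from h import *
go(.0,.11,.25,.2); go(.0,.105,.172); go(.0,.08,.170,.06)
if not go(.0,.010,.170,.04,8): go(.0,-.006,.165,.02,8)
s=read_state()
go(.0,.06,.172); go(.0,.06,.25); r.move_l(B(.06,.11,.25),O,max_speed=.25)
knob('k2')
```

```text
ok [0.0004 0.1084 0.2497] F [0.4 0.1 0.1] t 8.1
ok [0.0004 0.1053 0.1726] F [-1.3 -0.2 -0.4] t 8.8
ok [-0.      0.0797  0.17  ] F [-0.3 -0.5  0.1] t 9.4
ok [-0.      0.0101  0.1699] F [-0.4  0.9  0.1] t 11.3
ok [-0.     -0.0061  0.165 ] F [ 0.6 -0.   0.3] t 12.2
ok [1.00e-04 5.98e-02 1.72e-01] F [-0.4  0.3 -0.4] t 12.8
ok [-0.0003  0.0596  0.2492] F [-0.2 -0.  -0.7] t 13.5
knob 136 [ 0.0003 -0.0325  0.1892]
```

View pics/k2.png

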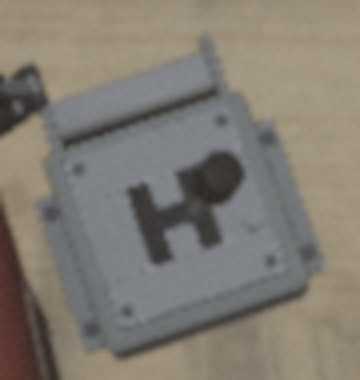

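The top of the knob is at y = −32 mm, a lean of about −0.185, so it needs about 9 mm more. I'll repeat the side push deeper, then push it home from the far side under a force guard.

Run:
```python
from h import *
go(.0,.06,.25,.25); go(.0,.06,.172); go(.0,.0,.165,.1,8)
go(.0,-.0155,.165,.02,8)
go(.0,.05,.172); go(.0,.05,.25); r.move_l(B(.06,.11,.25),O,max_speed=.25)
knob('k3')
```

```text
ok [-0.0008  0.0591  0.2503] F [ 0.2  0.3 -0.5] t 14.5
ok [0.0006 0.0602 0.1725] F [ 1.   0.7 -1.2] t 15.1
ok [-0.000e+00  1.000e-04  1.651e-01] F [-0.5 -0.7  0.6] t 15.9
ok [-0.0002 -0.0146  0.1647] F [ 0.7  7.4 -2.3] t 16.8
ok [0.0002 0.0495 0.1721] F [ 0.5 -1.1  0.1] t 17.4
ok [-0.0003  0.0496  0.2492] F [ 0.2 -0.5 -0.4] t 18.1
knob 138 [ 0.0011 -0.0391  0.1879]
```

Run:
```python
from h import *
r.move_l(B(.065,-.038,.25),O,max_speed=.25); go(.065,-.038,.165)
h=go(.022,-.038,.165,.05,8)
if not h: h=go(.0,-.038,.158,.03,8)
if not h: h=go(-.024,-.038,.155,.02,8)
go(.06,-.038,.165); go(.06,-.038,.25); r.move_l(B(.06,.11,.25),O,max_speed=.25)
knob('k4')
```

```text
ok [ 0.0655 -0.0375  0.1659] F [ 0.1 -0.  -0.4] t 20.1
ok [ 0.0223 -0.0381  0.1651] F [ 1.5 -0.8  0.6] t 21.1
ok [-0.0004 -0.0379  0.1578] F [ 1.5 -0.   1.5] t 22.0
hit [-0.0183 -0.0376  0.1558] F [4.3 2.  0.7] t 22.9
ok [ 0.0586 -0.0379  0.1643] F [-0.9  0.5 -0. ] t 23.6
ok [ 0.0593 -0.0379  0.2493] F [-0.   0.4 -0.3] t 24.3
knob 133 [-0.046  -0.0376  0.1819]
```

View pics/k4.png

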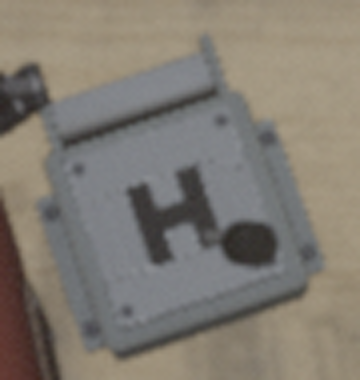

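The push stopped on an 8 N rise at x = −18 mm, where I'd calculated the end stop. The top of the knob at (−46, −38, 182) mm also fits the end of the near right slot. The arm is clear, so I'm handing in.

Run:
```python
from h import *
r.pause(.3); knob('k5'); print(read_state()['force']); workorder.sign_off()
```

```text
knob 133 [-0.0457 -0.0375  0.1812]
[-0.80070319  0.04711364  0.20507066]
the job is handed in; nothing more can be done
```

The lever is in the near right slot, the one beside the tall peg, and I've handed the job in; it reports no verdict. I pushed the knob only with closed fingers: out of the far left slot to the middle, across the channel, then home.

**Peg:** the scene projection and the depth readings (about 0.126–0.133 m) both put it at the near slot.

**Side push:** the first one stopped about 9 mm short, so I repeated it until it met the wall at about 7 N.

**Final push:** it stopped on the 8 N guard where I expected the end stop.

**Last check:** the top of the knob was at (−46, −38, 181) mm in the box's axes and had moved less than 1 mm since the final push.
- **Lean:** that gives lever_fore of about −0.27, and the finger's stopping point suggests about −0.31. These differ a little, but both are past −0.24. lever_side came out at about −0.22, inside the −0.18 limit.
- **Knob height:** it matched the expected 182 mm to within 1 mm, so the knob is down on its stem.
- **Arm:** it stood clear of everything. I read no force above about 8 N.
- **Bystanders:** the arm never went near the fork, tape roll or mould, but I did not measure their positions again at the end.

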